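Set the grinder lid at half-turn and hold it

TASK

The coffee grinder on the bookshop counter has tripped: first press its red reset button fully down and let it come back up. Then pick up the lid by its orange bar, lower it into the grinder's round opening with its lugs through the notches (bar in line with the white marks) until it sits on the rim, twist it clockwise until the bar points at the green half-way marks, well before the lock click at the red marks, and finish while still gripping it there so that I can inspect the seal. Do not disturb the mug, the jar or the pile of books.

Things in the scene. Friction and masses are not known exactly. Their poses are not given: they have to be found in the camera images.
- grinder: Fixed coffee grinder: grey base, x -145 to +55, y -62 to +62, 50 mm high, under a round steel chamber of 104 mm diameter with its rim 115 mm above the counter. Origin on the chamber axis at counter level, z up, -x towards the button. The lid's lugs turn below the rim clockwise from above (negative yaw); the other way is blocked.
- collar (a point): Centre of the chamber's opening, at rim height: a 63 mm hole through a ledge 8 mm thick, with two notches 20 mm wide, 80 mm across in all, at the grinder's +x and -x. The lugs turn freely below the ledge.
- open_marks: Two white marks on the rim at the notches; origin at the centre of the opening at rim height, x axis through both marks (along the grinder's x).
- half_marks: Two green marks on the rim, on opposite sides, 40 degrees clockwise of the notches; origin at the centre of the opening at rim height, x axis through both marks.
- lock_marks: Two opposite red marks on the rim, 80 degrees clockwise of the notches, where the lid locks with a click; a sprung pin starts to resist 15 to 20 degrees before. Origin at the centre of the opening at rim height, x axis through both marks.
- reset_button (a joint): Red round reset button, 32 mm across, pressed straight down; 0 when up, 0.006 m fully down, where its spring pushes back with 5 N.
- reset_button_top (a point): Centre of the reset button's top face, 105 mm from the chamber axis towards the grinder's -x.
- lid: Loose 120 g lid, 62 mm tall, standing bar up; origin at centre of its underside, z up. Plug 58 mm across (nose 49) to z=26; lugs at +x and -x, 11 wide, out to 37 mm, z=10 to 16; black disc 84 mm across, z=26 to 32, rests on the rim when seated (16 mm higher if lugs miss the notches); orange bar along x, 64 long, 14 wide, z=32 to 62. Half a turn gives the same lid.
- mug: Blue mug, 80 mm across, 90 mm tall, handle at +y; origin at the centre of its underside. Leave alone.
- jar: Amber jar, 68 mm across, 100 mm tall; origin at the centre of its underside. Leave alone.
- books: Pile of two books, 190 x 130 x 40 mm, long side along x; origin at the centre of its underside. Leave alone.
Mind the look-alikes: they are no part of the job. What is shaped like the lid but purple or turquoise is not meant.

How it is judged:
By the outcome, as a careful person would: the job done as asked, in the order asked, and still so for the second after the job is handed in, while the arm keeps its last pose, push and grip.
It also fails if it takes over 61 s, if anything falls off the work surface, if the arm or the gripper's body presses on something with over 40 N, if the wrist force passes 120 N, or if a joint passes its speed limit or range.

ROBOT

A 7-joint arm with a two-finger parallel gripper is mounted at the origin on the work surface. World frame = base frame: x ahead of the robot, y to its left, z up, the work surface at z = 0. Lengths are in m, angles in rad, forces in N, time in s.
With the tool pointing down it reaches from about 0.375 to 0.925 m from the base axis. Payload 3.1 kg.
Tool frame: the origin (TCP) lies on the centre line of the jaws, within the pads' length; the fingertips stand 11 mm ahead of it and the grasp point (between the pads) lies 8 mm behind it; z points along the fingers, y is the line along which they close (so a half turn about z gives the same grasp; the last joint's range is limited). The gripper opens to 85 mm and grips with 20 to 120 N. Pads are 22 mm wide; open, the fingers measure 114 mm over their backs; the gripper's body (76 mm by 85 mm) begins 54 mm behind the grasp point. The pads swing forward as they close: fully open they stand 13 mm farther back than shut.
Start: joints at [1.174, 0.383, 0.044, 1.598, -0.018, 1.161, -0.05], TCP at [0.191, -0.621, 0.242] pointing down, gripper open.
Joint ranges: [-2.61, 2.61], [-0.41, 2.15], [-1.48, 1.57], [0, 2.5], [-1.57, 4.71], [0.05, 1.97], [-2.85, 2.85]. Speed limits (rad/s): [2.79, 2.79, 3.14, 3.14, 3.14, 3.14, 3.14].

INTERFACE

Orientations are given as a unit quaternion [w, x, y, z].
In Python, from cell import arm gives the robot as it stands.
- The arm moves only by the tool send_rows, never from a script. Its arguments are lists of equal length, an entry for each row: "rotation": the turn, a rotation vector about the tool's x, y, z in degrees, a list of three; "delta_pos": the shift along the tool's x, y, z in mm, a list of three; "fingers": the closure, from 0 (fully open) to 1 (shut). A call has 1 to 20 rows; each row shifts and turns the commanded pose from where the row before left it, along the tool's axes as they then stand; what a row does not reach is not made up. A row lasts 1/12 s, in which the tool goes at most 41.7 mm and 7.16 degrees, less where a joint would pass 70% of its speed; a pose out of reach is approached as far as the arm can. A call with a gripper value outside its range is refused whole. The fingers move at their own pace and stop on an object; "newtons" is the grip in N (left out, the last holds). Time passes only in rows, so rows that do not move let the fingers close. It gives the time, the measured TCP pose, the force, the opening and the grip force at its end, in the units of the state.
- arm.get_obs(): the state, without advancing time (a new reading comes with each control period).
- arm.read_camera(name): name is "side" or "top" or "wrist"; returns the picture (480x640x3 uint8, blue, green, red); there is no depth.
- arm.camera_model(name): a dict with "fx", "fy", "cx", "cy" (pixels), "rvec" (rotation vector, rad) and "tvec" (3), from world to camera coordinates, as OpenCV has them. Camera axes: x right, y down, z forward; pixel columns grow to the right and rows downward; lengths in m; the calibration is good to about 2 mm. A picture is of the moment at which its call begins: read the wrist's pose just before it. camera_model takes no time and is no camera call; for the wrist camera it gives the pose at the moment of the call.
- arm.finish_job(): hands the job in; it is judged then, once.
The state is a dict: "t": time; "q": joint angles; "joint_velocities": joint speeds; "joint_torque": joint torques, N m; "tool_pos": TCP position; "tool_rot": TCP orientation; "wrist_force": force on the tool from outside, world axes, zero at the start; "ft_torque": the same for the moment, N m; "grip_width": finger opening in m; "grasp_force": force on a finger pad.
Only numpy, scipy, OpenCV 4.12 (cv2) and the standard library are available. Lean on these libraries where they do the work, as an engineer would, in place of code of your own. Each camera call takes 0.05 s, during which the arm holds its last target. There are 200 camera calls.

## Working session

There is one attempt and no reset: what is moved stays moved. The work goes in short steps, Python scripts to look and compute and a tool call to move; the robot and the scene stay as the last step left them, time stands still between calls to the robot, and variables do not carry over. Pictures are saved under pics/ and viewed, at most 10 in all, crops included, and the job is handed in when it is done.

Besides the shell and the picture viewer there is one more tool, called after ">>>" as name(argument=value, ...), one argument or row to a line, values as JSON. send_rows: Moves the arm, as the interface text tells. Its arguments: {"type":"object","properties":{"rotation":{"type":"array"},"delta_pos":{"type":"array"},"fingers":{"type":"array"},"newtons":{"type":"number"}},"required":["rotation","delta_pos","fingers"]}

```bash
mkdir -p pics; ls; python3 - <<'E'
from cell import arm
import cv2
o=arm.get_obs();print(o['t'],o['tool_pos'],o['tool_rot'],o['grip_width'])
for n in('top','side'):
    cv2.imwrite(f'pics/{n}0.png',arm.read_camera(n)); print(n,arm.camera_model(n))
E
```

```text
pics
0.0 [ 0.19107267 -0.62032381  0.24089513] [-1.28433044e-03  9.88853420e-01  1.48886530e-01 -2.56789011e-04] 0.08569051522905358
top {'fx': 510.13654292011125, 'fy': 510.13654292011125, 'cx': 322.9079321597999, 'cy': 247.37011623598812, 'rvec': array([ 2.13790615, -2.18022795,  0.13142295]), 'tvec': array([-0.04867269,  0.51173777,  1.11067592])}
side {'fx': 435.2059434793743, 'fy': 435.2059434793743, 'cx': 325.61811227313007, 'cy': 240.11810113502875, 'rvec': array([ 0.77019398, -2.52096273,  1.23601471]), 'tvec': array([0.38607452, 0.29930523, 0.79291244])}
```

View pics/top0.png

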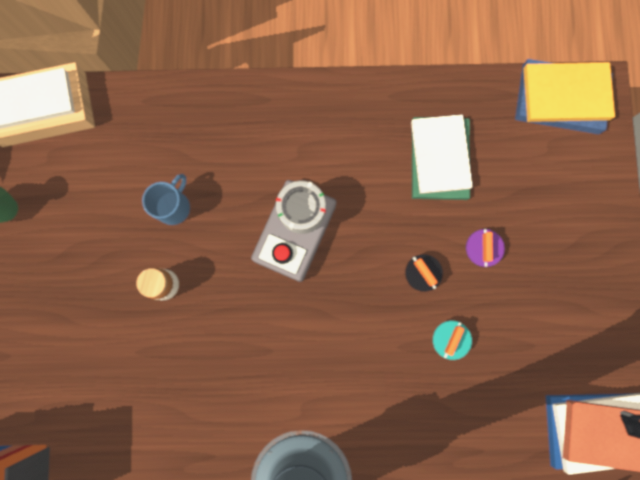

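View pics/side0.png

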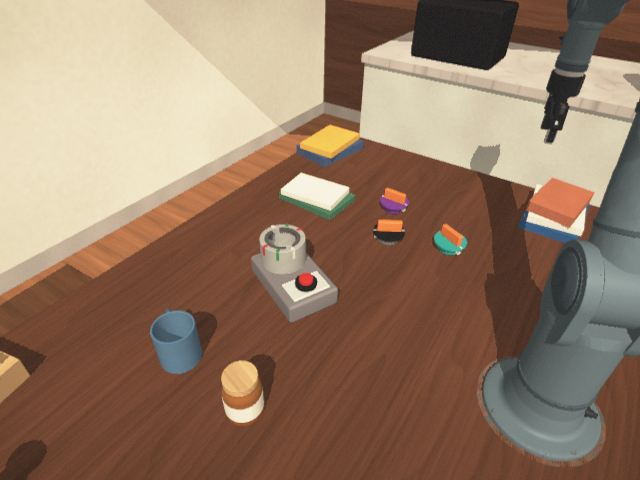

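The top view shows the grinder chamber at about (300,205) with its button at (283,253). There are three lid-like things: black disc (424,272), purple (486,248) and turquoise (452,340). The black one fits the lid description, so I'll confirm it in an enlarged crop.

```bash
python3 - <<'E'
import cv2
im=cv2.imread('pics/top0.png')
a=cv2.resize(im[170:290,240:345],None,fx=4.5,fy=4.5,interpolation=cv2.INTER_CUBIC)
b=cv2.resize(im[242:302,394:454],None,fx=5,fy=5,interpolation=cv2.INTER_CUBIC)
b=cv2.copyMakeBorder(b,0,a.shape[0]-b.shape[0],0,0,cv2.BORDER_CONSTANT)
cv2.imwrite('pics/crop.png',cv2.hconcat([a,b]));print(a.shape,b.shape)
E
```

```text
(540, 472, 3) (540, 300, 3)
```

View pics/crop.png

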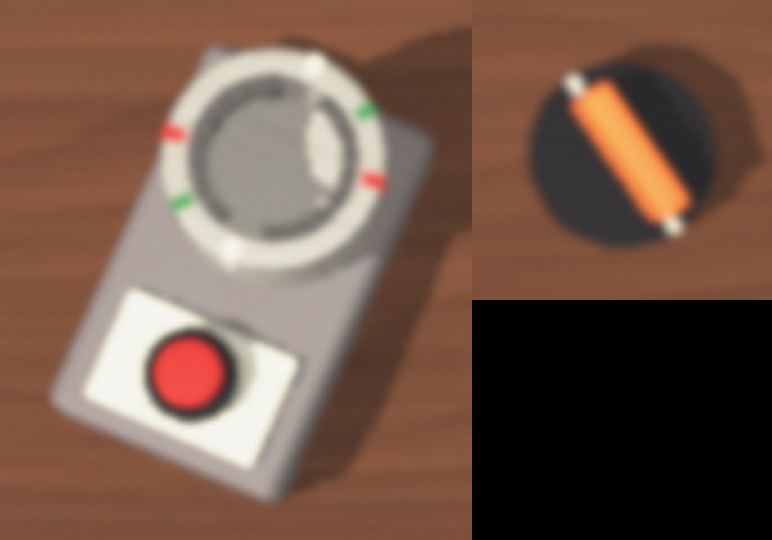

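The crop confirms the black disc with the orange bar as the lid; its bar runs between white tips at crop (574,84) and (674,225). The rim centre is at crop (273,158), with white marks at (313,64) and (231,252), green at (368,110) and (180,203), and the button at (188,374).

```bash
cat > h.py <<'E'
import numpy as np,cv2
from cell import arm
from scipy.spatial.transform import Rotation as R
def ray(m,uv):
    A=R.from_rotvec(np.ravel(m['rvec'])).as_matrix()
    d=A.T@np.array([(uv[0]-m['cx'])/m['fx'],(uv[1]-m['cy'])/m['fy'],1])
    return -A.T@np.ravel(m['tvec']),d
def onz(m,uv,z):
    c,d=ray(m,uv); return c+d*(z-c[2])/d[2]
def tri(m1,p1,m2,p2):
    c1,d1=ray(m1,p1);c2,d2=ray(m2,p2)
    s=np.linalg.lstsq(np.c_[d1,-d2],c2-c1,rcond=None)[0]
    a,b=c1+d1*s[0],c2+d2*s[1]; return (a+b)/2,np.linalg.norm(a-b)
def proj(m,P):
    return cv2.projectPoints(np.atleast_2d(np.array(P,float)),np.array(m['rvec']),np.array(m['tvec']),np.array([[m['fx'],0,m['cx']],[0,m['fy'],m['cy']],[0,0,1]]),None)[0][:,0]
def pose():
    o=arm.get_obs(); q=o['tool_rot']; return np.array(o['tool_pos']),R.from_quat([q[1],q[2],q[3],q[0]]),o
def toolyaw(r): # world direction (deg) of tool x, y in plan
    M=r.as_matrix(); return np.degrees(np.arctan2(M[1,0],M[0,0])),np.degrees(np.arctan2(M[1,1],M[0,1]))
E
python3 - <<'E'
from h import *
np.set_printoptions(precision=4,suppress=True)
t,s=arm.camera_model('top'),arm.camera_model('side')
g=lambda u,v:((u+.5)/4.5-.5+240,(v+.5)/4.5-.5+170)
l=lambda u,v:((u-472+.5)/5-.5+394,(v+.5)/5-.5+242)
yaw=lambda a,b:np.degrees(np.arctan2(*(b-a)[[1,0]]))
c=onz(t,g(273,158),.115);w1,w2=onz(t,g(231,252),.115),onz(t,g(313,64),.115)
g1,g2=onz(t,g(180,203),.115),onz(t,g(368,110),.115)
print('rim',c,(w1+w2)/2,'yaw',yaw(w1,w2),'green',yaw(g1,g2))
b,e=tri(t,g(188,374),s,(306,279));print('btn',b,e,np.linalg.norm((b-c)[:2]),yaw(b,c))
for z in(.055,.06,.065,.07):
    p=onz(t,g(188,374),z);print(z,p,np.linalg.norm((p-c)[:2]),yaw(p,c),proj(s,p))
a1,a2=onz(t,l(574,84),.032),onz(t,l(674,225),.032)
print('lid',onz(t,l(622.5,153.5),.032),(a1+a2)/2,onz(t,l(632,151),.062),'yaw',yaw(a1,a2))
p,r,o=pose();print(p,toolyaw(r),r.as_matrix()[:,2])
print(proj(s,[c,(a1+a2)/2]))
E
```

```text
rim [ 0.5913 -0.0129  0.115 ] [ 0.5916 -0.0126  0.115 ] yaw -24.058788328793714 green -64.34143490866298
btn [0.4953 0.0308 0.0705] 0.0015376778617722348 0.10548529801087438 -24.492572850032836
0.055 [0.4978 0.0324 0.055 ] 0.10397275924347874 -25.856588351429842 [[304.3366 284.1269]]
0.06 [0.4972 0.032  0.06  ] 0.10430608060000943 -25.522987557296283 [[304.6421 282.4545]]
0.065 [0.4966 0.0316 0.065 ] 0.10464291541089805 -25.19152323968306 [[304.9497 280.7713]]
0.07 [0.4961 0.0312 0.07  ] 0.10498322985778476 -24.8621969139832 [[305.2592 279.0771]]
lid [ 0.4504 -0.2816  0.032 ] [ 0.45   -0.2821  0.032 ] [ 0.4493 -0.2798  0.062 ] yaw -146.74093003890954
[ 0.1911 -0.6204  0.241 ] (np.float64(17.12499873078734), np.float64(-72.87501757629457)) [-0.0008  0.0023 -1.    ]
[[281.9818 236.7043]
 [388.374  229.3253]]
```

>>> send_rows(
  rotation=[
    [0,0,0],
    [0,0,0],
    [0,0,0],
    [0,0,0],
    [0,0,0],
    [0,0,0],
    [0,0,0],
    [0,0,0],
    [0,0,0],
    [0,0,0],
    [0,0,0],
    [0,0,0],
    [0,0,0],
    [0,0,0],
    [0,0,0],
    [0,0,0],
    [0,0,0],
    [0,0,0],
    [0,0,0],
    [0,0,0],
  ],
  delta_pos=[
    [26.8,-29.6,0],
    [26.8,-29.6,0],
    [26.8,-29.6,0],
    [26.8,-29.6,0],
    [26.8,-29.6,0],
    [26.8,-29.6,0],
    [26.8,-29.6,0],
    [26.8,-29.6,0],
    [26.8,-29.6,0],
    [26.8,-29.6,0],
    [26.8,-29.6,0],
    [26.8,-29.6,0],
    [26.8,-29.6,0],
    [26.8,-29.6,0],
    [26.8,-29.6,0],
    [26.8,-29.6,0],
    [26.8,-29.6,0],
    [26.8,-29.6,0],
    [0,0,0],
    [0,0,0],
  ],
  fingers=[1,1,1,1,1,1,1,1,1,1,1,1,1,1,1,1,1,1,1,1],
)

```text
t: 1.77
tool_pos: [0.4957, 0.0334, 0.2421]
tool_rot: [-0.001, 0.988, 0.152, -0.0]
wrist_force: [-0.5, -0.7, -0.5]
grip_width: 0.0001
grasp_force: 0.0
```

```bash
python3 - <<'E'
from h import *
np.set_printoptions(precision=4,suppress=True)
p,r,o=pose();m=arm.camera_model('wrist');im=arm.read_camera('wrist');cv2.imwrite('pics/w1.png',im)
import pickle;pickle.dump(m,open('w1.pkl','wb'))
print(p,toolyaw(r),ray(m,(320,240))[0])
print(proj(m,[[.4961,.0312,.07],[.5914,-.0127,.115]]))
E
```

```text
[0.4957 0.0334 0.2421] (np.float64(17.512181982526688), np.float64(-72.4878203134577)) [0.5684 0.0557 0.3738]
[[321.9352 214.9826]
 [426.4081 119.9677]]
```

View pics/w1.png

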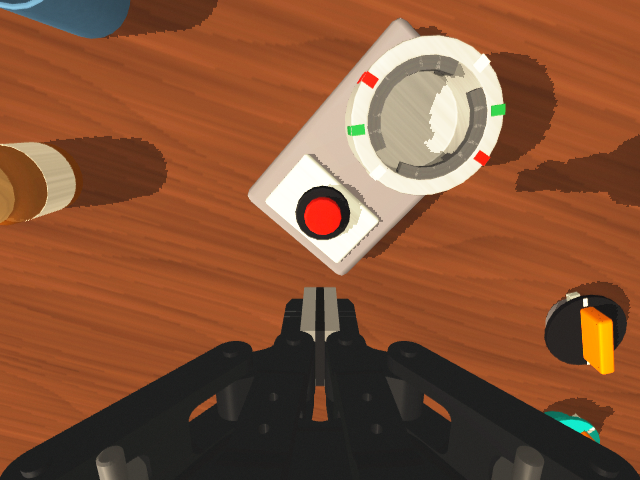

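Wrist view: red button at (323,216), as predicted. The rim marks are white at (483,62) and (376,172), green at (498,110) and (356,130), and red at (482,158) and (369,79). I'll fit the grinder pose from these.

```bash
python3 - <<'E'
from h import *
import pickle
from scipy.optimize import least_squares
np.set_printoptions(precision=4,suppress=True)
w=pickle.load(open('w1.pkl','rb'));t=arm.camera_model('top')
g=lambda u,v:((u+.5)/4.5-.5+240,(v+.5)/4.5-.5+170)
W=np.array([(376,172),(483,62),(369,79),(482,158),(356,130),(498,110)],float)
T=np.array([g(231,252),g(313,64),g(173,132),g(373,181),g(180,203),g(368,110)])
off=np.radians([180,0,100,-80,140,-40])
def f(x,m,P):
    a=x[2]+off; Q=np.c_[x[0]+x[3]*np.cos(a),x[1]+x[3]*np.sin(a),np.full(6,.115)]
    return (proj(m,Q)-P).ravel()
for n,fun in(('w',lambda x:f(x,w,W)),('t',lambda x:f(x,t,T))):
    s=least_squares(fun,[.59,-.013,-.42,.045]);print(n,s.x,np.degrees(s.x[2]),np.abs(s.fun).max())
print('btn',onz(w,(323,216),.07),onz(w,(323,216),.065))
print('lid marks w', onz(w,(574,296),.032),onz(w,(586,364),.032))
E
```

```text
w [ 0.5916 -0.013  -0.4355  0.0481] -24.954023973383475 1.054249370475418
t [ 0.5919 -0.013  -0.4277  0.0484] -24.503687823762856 0.41813467573001617
btn [0.4955 0.0301 0.07  ] [0.4943 0.0296 0.065 ]
lid marks w [ 0.4833 -0.248   0.032 ] [ 0.4131 -0.3024  0.032 ]
```

>>> send_rows(
  rotation=[
    [0,0,0],
    [0,0,0],
    [0,0,0],
    [0,0,0],
    [0,0,0],
    [0,0,0],
  ],
  delta_pos=[
    [-0.4,2.4,36],
    [0,0,36],
    [0,0,36],
    [0,0,36],
    [0,0,8],
    [0,0,0],
  ],
  fingers=[1,1,1,1,1,1],
)

```text
t: 2.32
tool_pos: [0.4922, 0.0249, 0.0877]
tool_rot: [0.0, 0.989, 0.147, -0.005]
wrist_force: [-1.1, -0.3, 2.6]
grip_width: -0.0002
grasp_force: 1.0
```

>>> send_rows(
  rotation=[
    [0,0,0],
    [0,0,0],
    [0,0,0],
    [0,0,0],
  ],
  delta_pos=[
    [0,0,3],
    [0,0,3],
    [0,0,3],
    [0,0,0],
  ],
  fingers=[1,1,1,1],
)

```text
t: 2.65
tool_pos: [0.4974, 0.0269, 0.0832]
tool_rot: [0.001, 0.989, 0.149, 0.001]
wrist_force: [-1.0, -2.8, 4.6]
grip_width: 0.0003
grasp_force: 2.4
```

>>> send_rows(
  rotation=[
    [0,0,0],
    [0,0,0],
    [0,0,0],
  ],
  delta_pos=[
    [0,0,0],
    [0,0,0],
    [0,0,0],
  ],
  fingers=[1,1,1],
)

```text
t: 2.9
tool_pos: [0.4974, 0.0269, 0.0831]
tool_rot: [0.001, 0.989, 0.149, 0.001]
wrist_force: [-1.9, -2.3, 6.9]
grip_width: 0.0001
grasp_force: 3.3
```

>>> send_rows(
  rotation=[
    [0,0,0],
    [0,0,0],
    [0,0,0],
    [0,0,0],
  ],
  delta_pos=[
    [0,0,2],
    [0,0,2],
    [0,0,0],
    [0,0,0],
  ],
  fingers=[1,1,1,1],
)

```text
t: 3.23
tool_pos: [0.4976, 0.0269, 0.0826]
tool_rot: [0.002, 0.989, 0.149, 0.0]
wrist_force: [-11.1, -3.5, 32.1]
grip_width: -0.0
grasp_force: 15.9
```

>>> send_rows(
  rotation=[
    [0,0,0],
    [0,0,0],
    [0,0,0],
    [0,0,0],
  ],
  delta_pos=[
    [0,0,1],
    [0,0,1],
    [0,0,0],
    [0,0,0],
  ],
  fingers=[1,1,1,1],
)

```text
t: 3.57
tool_pos: [0.4977, 0.0269, 0.0824]
tool_rot: [0.003, 0.989, 0.148, 0.0]
wrist_force: [-16.0, -3.2, 44.1]
grip_width: -0.0
grasp_force: 22.1
```

```bash
python3 - <<'E'
from h import *
im=arm.read_camera('side');w=arm.read_camera('wrist')
old=cv2.imread('pics/side0.png')
c=lambda i:cv2.resize(i[235:325,255:345],(400,400),interpolation=cv2.INTER_CUBIC)
w=cv2.resize(w[150:350,230:430],(400,200*2),interpolation=cv2.INTER_CUBIC)[:200*2]
cv2.imwrite('pics/press.png',cv2.resize(cv2.hconcat([c(old),c(im)]),(800,400)));cv2.imwrite('pics/pressw.png',w)
E
```

```text
(no output)
```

View pics/press.png

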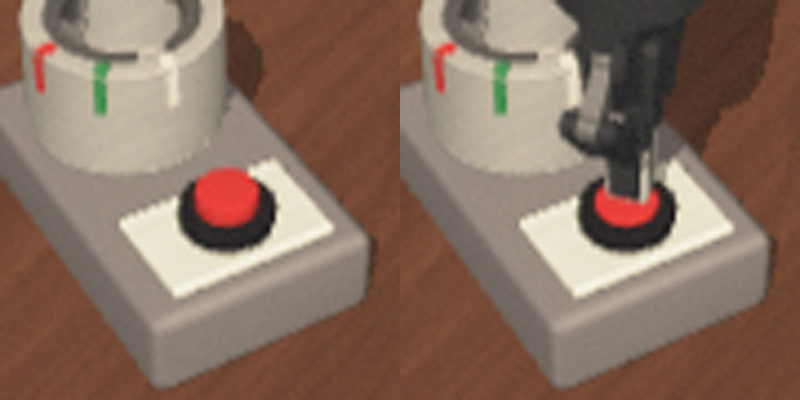

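Side crop: left shows the button up; right shows the fingertip on its far half at (630,195), off-centre by about 4 mm. I'll lift, centre, and press again to be sure the stroke is full.

>>> send_rows(
  rotation=[
    [0,0,0],
    [0,0,0],
    [0,0,0],
    [0,0,0],
    [0,0,0],
  ],
  delta_pos=[
    [0,0,-12],
    [0,0,-12],
    [0,-4.3,0],
    [0,0,0],
    [0,0,0],
  ],
  fingers=[1,1,1,1,1],
)

```text
t: 4.08
tool_pos: [0.4942, 0.0324, 0.0988]
tool_rot: [-0.0, 0.989, 0.149, -0.0]
wrist_force: [-0.6, 0.1, 0.4]
grip_width: 0.0001
grasp_force: 0.0
```

>>> send_rows(
  rotation=[
    [0,0,0],
    [0,0,0],
    [0,0,0],
    [0,0,0],
    [0,0,0],
  ],
  delta_pos=[
    [1.5,1.9,0],
    [0,0,4],
    [0,0,4],
    [0,0,0],
    [0,0,0],
  ],
  fingers=[1,1,1,1,1],
)

```text
t: 4.5
tool_pos: [0.4958, 0.0303, 0.0903]
tool_rot: [-0.0, 0.989, 0.149, -0.001]
wrist_force: [0.0, 0.3, 0.9]
grip_width: 0.0002
grasp_force: 0.0
```

>>> send_rows(
  rotation=[
    [0,0,0],
    [0,0,0],
    [0,0,0],
    [0,0,0],
  ],
  delta_pos=[
    [0,0,2],
    [0,0,2],
    [0,0,0],
    [0,0,0],
  ],
  fingers=[1,1,1,1],
)

```text
t: 4.83
tool_pos: [0.4967, 0.0304, 0.0875]
tool_rot: [0.0, 0.989, 0.149, 0.0]
wrist_force: [-0.7, -0.4, 1.8]
grip_width: -0.0003
grasp_force: 1.1
```

>>> send_rows(
  rotation=[
    [0,0,0],
    [0,0,0],
    [0,0,0],
    [0,0,0],
  ],
  delta_pos=[
    [0,0,2],
    [0,0,2],
    [0,0,0],
    [0,0,0],
  ],
  fingers=[1,1,1,1],
)

```text
t: 5.17
tool_pos: [0.4968, 0.0304, 0.0836]
tool_rot: [0.0, 0.989, 0.149, 0.0]
wrist_force: [-1.7, -0.3, 4.2]
grip_width: -0.0001
grasp_force: 2.3
```

>>> send_rows(
  rotation=[
    [0,0,0],
    [0,0,0],
    [0,0,0],
    [0,0,0],
  ],
  delta_pos=[
    [0,0,2],
    [0,0,2],
    [0,0,0],
    [0,0,0],
  ],
  fingers=[1,1,1,1],
)

```text
t: 5.5
tool_pos: [0.4969, 0.0304, 0.0827]
tool_rot: [0.001, 0.989, 0.149, -0.001]
wrist_force: [-9.1, -1.4, 27.7]
grip_width: 0.0
grasp_force: 13.6
```

>>> send_rows(
  rotation=[
    [0,0,0],
    [0,0,0],
    [0,0,0],
    [0,0,0],
    [0,0,0],
    [0,0,0],
    [0,0,0],
    [0,0,0],
    [0,0,0],
    [0,0,0],
    [0,0,0],
    [0,0,0],
    [0,0,0],
    [0,0,-5.4],
    [0,0,-5.4],
    [0,0,-5.3],
    [0,0,0],
    [0,0,0],
  ],
  delta_pos=[
    [0,0,-10],
    [0,0,-15],
    [0,0,-36],
    [0,0,-36],
    [0,0,-36],
    [-17.2,35.5,0],
    [-17.2,35.5,0],
    [-17.2,35.5,0],
    [-17.2,35.5,0],
    [-17.2,35.5,0],
    [-17.2,35.5,0],
    [-17.2,35.5,0],
    [-17.2,35.5,0],
    [0,0,0],
    [0,0,0],
    [0,0,0],
    [0,0,0],
    [0,0,0],
  ],
  fingers=[1,1,1,1,1,0.5,0,0,0,0,0,0,0,0,0,0,0,0],
)

```text
t: 7.0
tool_pos: [0.4484, -0.2816, 0.2117]
tool_rot: [-0.0, 0.959, 0.285, -0.0]
wrist_force: [-0.7, 1.2, 0.2]
grip_width: 0.0853
grasp_force: 0.0
```

```bash
python3 - <<'E'
from h import *
import pickle
np.set_printoptions(precision=4,suppress=True)
p,r,o=pose();m=arm.camera_model('wrist');im=arm.read_camera('wrist');cv2.imwrite('pics/w2.png',im)
pickle.dump(m,open('w2.pkl','wb'));print(p,toolyaw(r),proj(m,[.45,-.282,.062]))
E
```

```text
[ 0.4484 -0.2816  0.2117] (np.float64(33.0792595996562), np.float64(-56.92074684626139)) [[320.9713 219.9902]]
```

View pics/w2.png

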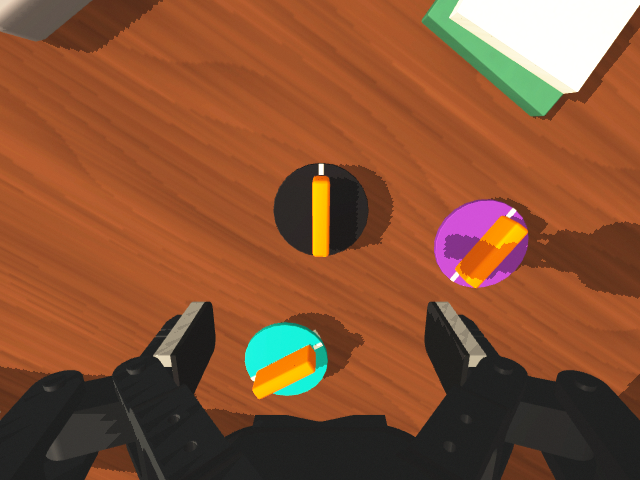

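Wrist view 2: the black lid's bar is vertical in the picture with its centre at (321,219), against a prediction of (321,220), so it is aligned. Descending.

>>> send_rows(
  rotation=[
    [0,0,0],
    [0,0,0],
    [0,0,0],
    [0,0,0],
    [0,0,0],
    [0,0,0],
    [0,0,0],
    [0,0,0],
  ],
  delta_pos=[
    [1.1,1.2,25],
    [0,0,25],
    [0,0,25],
    [0,0,25],
    [0,0,20],
    [0,0,0],
    [0,0,0],
    [0,0,0],
  ],
  fingers=[0,0,0,0,0,0,0,0],
)

```text
t: 7.72
tool_pos: [0.4513, -0.2823, 0.0933]
tool_rot: [0.001, 0.958, 0.286, 0.001]
wrist_force: [0.5, 0.7, 1.4]
grip_width: 0.0854
grasp_force: 0.0
```

>>> send_rows(
  rotation=[
    [0,0,0],
    [0,0,0],
    [0,0,0],
    [0,0,0],
    [0,0,0],
    [0,0,0],
  ],
  delta_pos=[
    [-0.9,-1,15],
    [0,0,15],
    [0,0,10],
    [0,0,4],
    [0,0,0],
    [0,0,0],
  ],
  fingers=[0,0,0,0,0,0],
)

```text
t: 8.22
tool_pos: [0.4497, -0.2819, 0.0491]
tool_rot: [0.0, 0.958, 0.286, 0.0]
wrist_force: [0.3, -0.1, 1.2]
grip_width: 0.0854
grasp_force: 0.0
```

>>> send_rows(
  rotation=[
    [0,0,0],
    [0,0,0],
    [0,0,0],
    [0,0,0],
    [0,0,0],
    [0,0,0],
    [0,0,0],
    [0,0,0],
  ],
  delta_pos=[
    [0,0,0],
    [0,0,0],
    [0,0,0],
    [0,0,0],
    [0,0,0],
    [0,0,0],
    [0,0,0],
    [0,0,0],
  ],
  fingers=[0.5,1,1,1,1,1,1,1],
  newtons=60,
)

```text
t: 8.88
tool_pos: [0.4492, -0.2818, 0.0485]
tool_rot: [0.0, 0.958, 0.286, 0.0]
wrist_force: [0.6, 0.3, 1.4]
grip_width: 0.0128
grasp_force: 58.6
```

>>> send_rows(
  rotation=[
    [0,0,0],
    [0,0,0],
    [0,0,0],
    [0,0,0],
    [0,0,0],
    [0,0,0],
    [0,0,0],
    [0,0,0],
    [0,0,0],
    [0,0,0],
    [0,0,0],
    [0,0,0],
    [0,0,0],
    [0,0,0],
    [0,0,0],
    [0,0,0],
    [0,0,0],
    [0,0,0],
  ],
  delta_pos=[
    [0,0,-10],
    [0,0,-20],
    [0,0,-25],
    [0,0,-25],
    [0,0,-25],
    [0,0,-25],
    [0,0,-25],
    [26.6,-14.8,0],
    [26.6,-14.8,0],
    [26.6,-14.8,0],
    [26.6,-14.8,0],
    [26.6,-14.8,0],
    [26.6,-14.8,0],
    [26.6,-14.8,0],
    [26.6,-14.8,0],
    [26.6,-14.8,0],
    [26.6,-14.8,0],
    [0,0,0],
  ],
  fingers=[1,1,1,1,1,1,1,1,1,1,1,1,1,1,1,1,1,1],
)

```text
t: 10.38
tool_pos: [0.5922, -0.0024, 0.2044]
tool_rot: [-0.003, 0.957, 0.291, 0.002]
wrist_force: [-0.5, 1.3, -1.1]
grip_width: 0.0129
grasp_force: 58.6
```

>>> send_rows(
  rotation=[
    [0,0,-6.8],
    [0,0,-6.8],
    [0,0,-6.8],
    [0,0,-6.8],
    [0,0,-6.8],
    [0,0,-6.8],
    [0,0,-6.8],
    [0,0,-6.8],
    [0,0,-6.8],
    [0,0,-6.8],
    [0,0,-6.8],
    [0,0,-6.8],
    [0,0,-6.8],
    [0,0,-6.8],
    [0,0,-6.8],
    [0,0,-6.8],
    [0,0,-6.8],
    [0,0,-6.6],
    [0,0,0],
    [0,0,0],
  ],
  delta_pos=[
    [0,0,0],
    [0,0,0],
    [0,0,0],
    [0,0,0],
    [0,0,0],
    [0,0,0],
    [0,0,0],
    [0,0,0],
    [0,0,0],
    [0,0,0],
    [0,0,0],
    [0,0,0],
    [0,0,0],
    [0,0,0],
    [0,0,0],
    [0,0,0],
    [0,0,0],
    [0,0,0],
    [0,0,0],
    [0,0,0],
  ],
  fingers=[1,1,1,1,1,1,1,1,1,1,1,1,1,1,1,1,1,1,1,1],
)

```text
t: 12.05
tool_pos: [0.59, -0.0125, 0.2032]
tool_rot: [-0.0, 0.214, 0.977, -0.0]
wrist_force: [0.1, 0.4, -0.3]
grip_width: 0.0128
grasp_force: 58.6
```

```bash
python3 - <<'E'
from h import *
import pickle
np.set_printoptions(precision=4,suppress=True)
p,r,o=pose();m=arm.camera_model('wrist');im=arm.read_camera('wrist');cv2.imwrite('pics/w3.png',im)
pickle.dump(m,open('w3.pkl','wb'));print(p,toolyaw(r),r.as_matrix()[:,2],o['q'],o['wrist_force'],o['grip_width'])
print(proj(m,[[.5917,-.013,.115]]))
E
```

```text
[ 0.59   -0.0125  0.2032] (np.float64(155.2340750246581), np.float64(65.23408836647815)) [-0.0007 -0.0001 -1.    ] [ 0.6815  0.4665 -0.916   1.7484  0.4055  1.1299  0.7779] [ 0.0855  0.4415 -0.3284] 0.012835601485736628
[[321.2772 250.6532]]
```

View pics/w3.png

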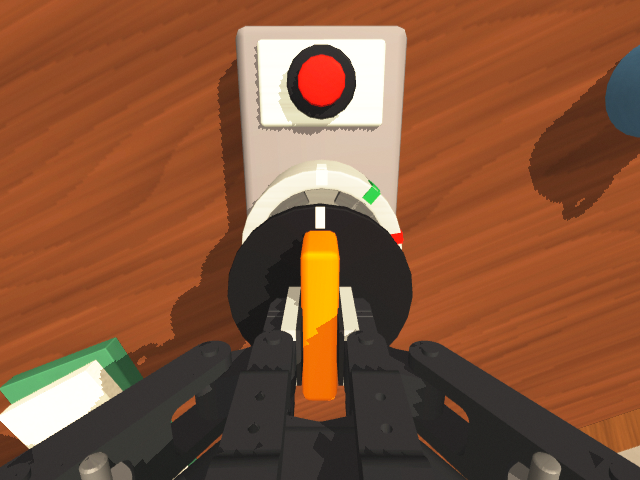

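Wrist view 3: the button is up (321,80). The rim's white mark at (321,172) lines up with the lid's mark at (320,217), and the base is symmetric about column 321. Now I'll check the lid's offset in the grip.

```bash
python3 - <<'E'
from h import *
import pickle
np.set_printoptions(precision=4,suppress=True)
m=pickle.load(open('w3.pkl','rb'));p,r,o=pose();M=r.as_matrix()
for uv in((320,205),(320,228),(228,290),(412,290)):
    e=onz(m,uv,.1867);print(uv,e,'tool',M.T@(e-p)*1000)
e=M.T@(onz(m,(321,186),.115)-np.array([.5917,-.013,.115]));print('white mark inner end',e*1000, M.T@(onz(m,(321,162),.115)-np.array([.5917,-.013,.115]))*1000)
print('target shift tool',M.T@(np.array([.5917,-.013,.2])-p)*1000)
E
```

```text
(320, 205) [0.5499 0.0054 0.1867] tool [43.9366 -0.6631 16.5732]
(320, 228) [0.5589 0.0012 0.1867] tool [33.9678 -0.6645 16.5691]
(228, 290) [ 0.5679 -0.0484  0.1867] tool [  5.0385 -41.9552  16.5749]
(412, 290) [0.6025 0.0266 0.1867] tool [ 5.0332 40.596  16.5392]
white mark inner end [41.7257 -0.2066  0.0175] [56.1047 -0.2164  0.0235]
target shift tool [-1.7542  0.1663  3.2538]
```

>>> send_rows(
  rotation=[
    [0,0,0],
    [0,0,0],
    [0,0,0],
    [0,0,0],
    [0,0,0],
  ],
  delta_pos=[
    [-2.5,0.5,12],
    [0,0,12],
    [0,0,12],
    [0,0,0],
    [0,0,0],
  ],
  fingers=[1,1,1,1,1],
)

```text
t: 12.52
tool_pos: [0.5914, -0.0128, 0.1652]
tool_rot: [-0.002, 0.213, 0.977, -0.0]
wrist_force: [-0.1, -0.0, -0.4]
grip_width: 0.0127
grasp_force: 58.6
```

>>> send_rows(
  rotation=[
    [0,0,0],
    [0,0,0],
    [0,0,0],
    [0,0,0],
    [0,0,0],
  ],
  delta_pos=[
    [-0.8,0,3],
    [0,0,3],
    [0,0,3],
    [0,0,0],
    [0,0,0],
  ],
  fingers=[1,1,1,1,1],
)

```text
t: 12.93
tool_pos: [0.5936, -0.013, 0.1582]
tool_rot: [-0.0, 0.213, 0.977, 0.0]
wrist_force: [0.3, 0.9, -0.3]
grip_width: 0.0125
grasp_force: 58.6
```

>>> send_rows(
  rotation=[
    [0,0,0],
    [0,0,0],
    [0,0,0],
    [0,0,0],
    [0,0,0],
  ],
  delta_pos=[
    [0,0,2],
    [0,0,2],
    [0,0,2],
    [0,0,0],
    [0,0,0],
  ],
  fingers=[1,1,1,1,1],
)

```text
t: 13.35
tool_pos: [0.5934, -0.0131, 0.1521]
tool_rot: [-0.0, 0.213, 0.977, -0.0]
wrist_force: [-0.2, 0.8, -0.9]
grip_width: 0.0129
grasp_force: 58.6
```

>>> send_rows(
  rotation=[
    [0,0,0],
    [0,0,0],
    [0,0,0],
    [0,0,0],
    [0,0,0],
  ],
  delta_pos=[
    [0.6,0,3],
    [0,0,3],
    [0,0,3],
    [0,0,0],
    [0,0,0],
  ],
  fingers=[1,1,1,1,1],
)

```text
t: 13.77
tool_pos: [0.5928, -0.0128, 0.1429]
tool_rot: [-0.0, 0.213, 0.977, -0.0]
wrist_force: [0.2, 0.4, 0.0]
grip_width: 0.0127
grasp_force: 58.6
```

>>> send_rows(
  rotation=[
    [0,0,0],
    [0,0,0],
    [0,0,0],
    [0,0,0],
    [0,0,0],
  ],
  delta_pos=[
    [0,0,2],
    [0,0,2],
    [0,0,1],
    [0,0,0],
    [0,0,0],
  ],
  fingers=[1,1,1,1,1],
)

```text
t: 14.18
tool_pos: [0.593, -0.0128, 0.1382]
tool_rot: [-0.0, 0.213, 0.977, 0.0]
wrist_force: [-0.3, -0.2, -0.6]
grip_width: 0.0126
grasp_force: 58.6
```

>>> send_rows(
  rotation=[
    [0,0,0],
    [0,0,0],
    [0,0,0],
    [0,0,0],
  ],
  delta_pos=[
    [0,0,1],
    [0,0,1],
    [0,0,0],
    [0,0,0],
  ],
  fingers=[1,1,1,1],
)

```text
t: 14.52
tool_pos: [0.5933, -0.0126, 0.1375]
tool_rot: [0.0, 0.213, 0.977, -0.0]
wrist_force: [-1.0, -0.3, 5.4]
grip_width: 0.0128
grasp_force: 59.5
```

Seated: TCP z is 0.1375 as computed, with 5 N. Twisting now.

>>> send_rows(
  rotation=[
    [0,0,3],
    [0,0,3],
    [0,0,3],
    [0,0,3],
    [0,0,3],
    [0,0,3],
    [0,0,2],
    [0,0,0],
    [0,0,0],
  ],
  delta_pos=[
    [0,0,0],
    [0,0,0],
    [0,0,0],
    [0,0,0],
    [0,0,0],
    [0,0,0],
    [0,0,0],
    [0,0,0],
    [0,0,0],
  ],
  fingers=[1,1,1,1,1,1,1,1,1],
)

```text
t: 15.27
tool_pos: [0.5942, -0.0137, 0.1375]
tool_rot: [0.001, 0.379, 0.925, -0.0]
wrist_force: [0.4, -2.4, 6.1]
grip_width: 0.0127
grasp_force: 59.5
```

```bash
python3 - <<'E'
from h import *
p,r,o=pose();print(p,toolyaw(r),o['wrist_force'],o['ft_torque'],o['q'][6])
E
```

```text
[ 0.59423776 -0.01372603  0.13751534] (np.float64(135.4273791621762), np.float64(45.42744561997403)) [ 0.36449501 -2.44676949  6.08567659] [-0.49405472  0.17582648 -0.06250071] 0.4142738173179756
```

>>> send_rows(
  rotation=[
    [0,0,3],
    [0,0,3],
    [0,0,3],
    [0,0,3],
    [0,0,3],
    [0,0,3],
    [0,0,2],
    [0,0,0],
    [0,0,0],
    [0,0,0],
  ],
  delta_pos=[
    [0,0,0],
    [0,0,0],
    [0,0,0],
    [0,0,0],
    [0,0,0],
    [0,0,0],
    [0,0,0],
    [0,0,0],
    [0,0,0],
    [0,0,0],
  ],
  fingers=[1,1,1,1,1,1,1,1,1,1],
)

```text
t: 16.1
tool_pos: [0.5941, -0.0133, 0.1375]
tool_rot: [0.001, 0.534, 0.845, 0.0]
wrist_force: [-0.4, -1.3, 6.4]
grip_width: 0.0127
grasp_force: 59.6
```

```bash
python3 - <<'E'
from h import *
p,r,o=pose();print(p,toolyaw(r),r.as_matrix()[:,2],o['wrist_force'],o['ft_torque'],o['grip_width'])
w=arm.read_camera('wrist');t=arm.read_camera('side')
t=cv2.resize(t[200:300,240:340],(480,480),interpolation=cv2.INTER_CUBIC)
w=cv2.resize(w[120:440,200:440],None,fx=1.3,fy=1.5)
cv2.imwrite('pics/end.png',cv2.hconcat([w,t]))
E
```

```text
[ 0.59408822 -0.01326618  0.1375324 ] (np.float64(115.43812333106624), np.float64(25.438258275574974)) [ 1.99009815e-03 -9.05396711e-04 -9.99997610e-01] [-0.44153627 -1.34213439  6.38102702] [-0.41101457  0.31980997 -0.02928202] 0.012663256152057012
```

View pics/end.png

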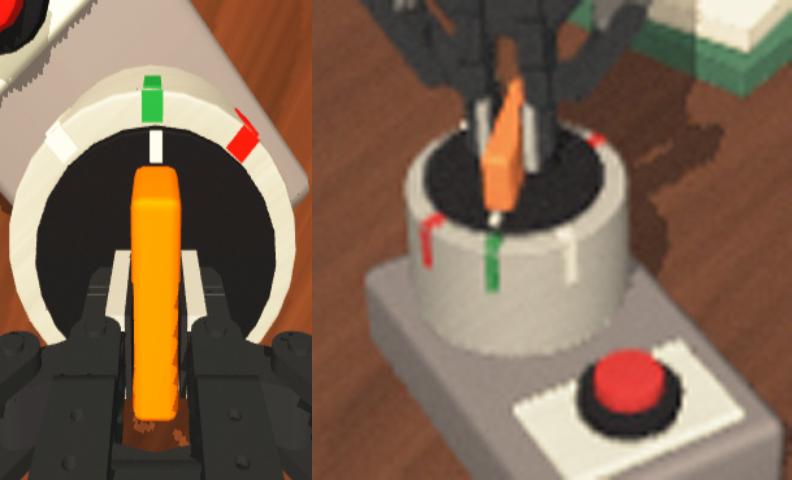

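The final picture shows the bar and its white tip at (155,145) pointing at the green mark (152,105). The disc is flat on the rim, the button is up and the lid is still gripped.

```bash
python3 -c "
from cell import arm
print(arm.finish_job())"
```

```text
the job is handed in; nothing more can be done
None
```

The job is handed in at about 16 s of the 61 s allowed: the reset button was pressed fully down twice (my first press was about 4 mm off-centre, so I repeated it) and came back up, and the lid sits on the rim, twisted to the green marks and still gripped; the arm kept clear of the mug, jar and books.

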